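Turn and seat the hoop stand's keyed disc

TASK

Lock the embroidery hoop stand: with a fingertip push the birch disc round by its red tab until the notch in its rim stands over the brass pin, then press the disc down until it sits fully home on the dark base, and take the hand away. Only touch and push it: do not pinch the tab, do not pull the disc up, and leave everything else on the table where it is.

Things in the scene. Friction and masses are not known exactly. Their poses are not given: they have to be found in the camera images.
- stand: Hoop stand: round dark walnut base, fixed to the table, 176 mm across and 30 mm tall. Origin on the table under its centre, z up, which is also the axis on which the disc turns. Its own x axis points horizontally from the centre towards the brass pin.
- pin_mid (a point): Top of the brass pin, 40 mm above the table, 58 mm out from the disc's axis. The pin lies along a radius on the base's top: a round bar 10 mm in diameter, reaching from 47 to 79 mm from the axis, so 14 mm of it shows beyond the disc's rim. It stands 10 mm above the base. It does not move.
- disc (a joint): Turn of the birch disc (rad), growing counter-clockwise seen from above, without end stops. At 0 (or any whole turn, 2 pi) the notch is exactly over the pin. At the start it lies anywhere between 0.9 and 5.4. It may be turned either way. It stays where it is left: rubbing torque about 0.06 N m, so about 1.3 N at the tab.
- notch (a point): Point in the notch, level with the disc's underside, 58 mm from the disc's axis. The notch is cut right through the disc's rim: 16 mm wide, from 43 mm radius out to the rim at 65 mm. Within about 3 degrees of the pin it lets the disc go down; otherwise the disc comes to rest on the pin 2 to 4 mm lower than it began.
- disc_top (a point): Centre of the flat top face of the pale birch disc (130 mm across, 12 mm thick), on its axis; 54 mm above the table at the start, 42 mm when fully home. Its x axis points towards the notch, as does a thin red line on the face. A brass cap, 24 mm across and 4 mm high, sits in the middle. It can be pressed anywhere on the face.
- tab (a point): Middle of the finger tab, 46 mm from the axis, straight across from the notch, 9.5 mm above the disc's top face. The tab is an upright block on the disc: 24 mm long along the radius (34 to 58 mm from the axis), 18 mm thick across it. It is made of two red cheeks, 15 mm high, with a birch core between them, 19 mm high.
- tab_left: Red cheek of the tab, 24 x 6 x 15 mm. Origin at the middle of its underside, level with the disc's top face; z is up, x points along the radius from the tab towards the disc's axis and on to the notch. It is the cheek on the + y side: push on its outer face to turn the disc counter-clockwise (joint disc grows) seen from above.
- tab_right: Red cheek of the tab, 24 x 6 x 15 mm. Origin at the middle of its underside, level with the disc's top face; z is up, x points along the radius from the tab towards the disc's axis and on to the notch. It is the cheek on the - y side: push on its outer face to turn the disc clockwise (joint disc falls) seen from above.
- sleeve (a joint): How far the disc is pressed down on its spindle (m): 0 at the start (underside 12 mm above the base), 0.012 fully home, its hard stop, with the underside on the base. It is a friction fit: takes about 6 N to move and stays where it is left. Negative: pulled up.
- mat: Mint silicone bead mat, 130 x 200 x 3 mm, fixed on the table. Origin under its centre.
- saucer: White ceramic saucer, 100 mm across, 18 mm high, loose on the mat. Origin at the centre of its underside.
- thimble: Steel thimble, 25 mm across, 26 mm high, loose. Origin at the centre of its underside.
- spool: Blue spool, 32 mm across, 44 mm high, standing loose. Origin at the centre of its underside.
- bead_jar: Amber glass jar with wooden lid, 54 mm across, 70 mm high, loose. Origin at the centre of its underside.
- hoop: Loose birch hoop lying flat, 150 mm across, 12 mm high. Origin at the centre of its underside.
- needle_tin: Brass tin, 60 x 35 x 15 mm, loose. Origin at the centre of its underside.
Mind the look-alikes: they are no part of the job. What is shaped like the stand but orange or purple is not meant.

How it is judged:
On the way, in this order (a step that is already met when the one before it is completed fails the run):
1. the disc is turned until its notch is over the pin, before it is fully down (horizontal distance between notch and pin_mid below 0.007 m and value of joint sleeve below 0.0095 m).
2. the disc is pressed fully home over the pin (value of joint sleeve above 0.0105 m and horizontal distance between notch and pin_mid below 0.007 m), for 0.2 s.
At the end, for the whole second after the job is handed in: The disc is fully home (pressed down at least 10.5 of its 12 mm) with its notch over the pin (within 7 mm), at rest, and nothing touches it (all of step 2 and velocity of joint disc between -0.1 and 0.1 rad/s).
It fails at once if the disc is pulled up by more than 4 mm (value of joint sleeve below -0.004 m).
It fails at once if the tab is pinched (both red cheeks pressed by the fingers at once, over 4 N each) (contact force between the fingers and tab_left above 4 N and contact force between the fingers and tab_right above 4 N).
It fails at once if something else on the table is moved by more than 15 mm (distance of any of saucer, thimble, spool, bead_jar, hoop, needle_tin from where it was at the start of the episode above 0.015 m).
It also fails if it takes over 51 s, if anything falls off the work surface, if the arm or the gripper's body presses on something with over 40 N, if the wrist force passes 120 N, or if a joint passes its speed limit or range.

ROBOT

A 6-joint arm with a two-finger parallel gripper is mounted at the origin on the work surface. World frame = base frame: x ahead of the robot, y to its left, z up, the work surface at z = 0. Lengths are in m, angles in rad, forces in N, time in s.
With the tool pointing down it reaches from about 0.35 to 0.975 m from the base axis. Payload 4.9 kg.
Tool frame: the origin (TCP) lies at the very end of the fingers, on their centre line; the grasp point (between the pads) lies 19 mm behind it; z points along the fingers, x is the direction in which the jaws open and shut, and the axes are right-handed (so a half turn about z gives the same grasp; the last joint's range is limited). The gripper opens to 85 mm and grips with 20 to 120 N. Pads are 22 mm wide; open, the fingers measure 114 mm over their backs; the gripper's body (76 mm by 85 mm) begins 54 mm behind the grasp point. The pads swing forward as they close: fully open they stand 13 mm farther back than shut.
Start: joints at [-1.326, 0.053, 1.613, -0, 1.476, -0.119], TCP at [0.222, -0.584, 0.231] pointing down, gripper open.
Joint ranges: [-3.01, 3.01], [-1.01, 2.22], [0.06, 2.58], [-1.02, 4.17], [0.09, 2.62], [-3.14, 3.14]. Speed limits (rad/s): [2.57, 2.57, 3.14, 3.14, 3.14, 3.14].

INTERFACE

Orientations are given as a unit quaternion [w, x, y, z].
In Python, from plant import * gives the robot as it stands.
- The arm moves only by the shell command python3 -m inch 'ROWS'. ROWS is text: rows parted by semicolons, each of 7 numbers parted by spaces: the shift along the tool's x, y, z in m, then the turn, a rotation vector about the tool's x, y, z in rad, then the closure, from 0 (fully open) to 1 (shut). A call has 1 to 10 rows; each row shifts and turns the commanded pose from where the row before left it, along the tool's axes as they then stand; what a row does not reach is not made up. A row lasts 1/12 s, in which the tool goes at most 41.7 mm and 7.16 degrees, less where a joint would pass 70% of its speed; a pose out of reach is approached as far as the arm can. A call with a gripper value outside its range is refused whole. The fingers move at their own pace and stop on an object; the grip force is fixed at half the most. Time passes only in rows, so rows that do not move let the fingers close. It gives the time, the measured TCP pose, the force and the opening at its end, in the units of the state.
- state(): the state, without advancing time (a new reading comes with each control period).
- grab_frame(name): name is "scene" or "side" or "wrist"; returns the picture (400x640x3 uint8, blue, green, red); there is no depth.
- camera_info(name): a dict with "vertical_fov" (degrees; the focal length in pixels is half the picture's height over the tangent of half this angle, whatever the lens; pixels are square), "cx", "cy" (the principal point, pixels), "origin" and "rotation" of the camera in the world. Camera axes: x right, y down, z forward; pixel columns grow to the right and rows downward; lengths in m; the calibration is good to about 2 mm. A picture is of the moment at which its call begins: read the wrist's pose just before it. camera_info takes no time and is no camera call; for the wrist camera it gives the pose at the moment of the call.
- job_done(): hands the job in, once; it reports no verdict.
The state is a dict: "time": time; "joint_pos": joint angles; "joint_vel": joint speeds; "joint_efforts": joint torques, N m; "tool_pos": TCP position; "tool_rot": TCP orientation; "contact_force": force on the tool from outside, world axes, zero at the start; "ft_torque": the same for the moment, N m; "gripper_width": opening from 0.0 (shut) to 1.0 (fully open).
Only numpy, scipy, OpenCV 4.12 (cv2) and the standard library are available. Lean on these libraries where they do the work, as an engineer would, in place of code of your own. Each camera call takes 0.05 s, during which the arm holds its last target.

## Working session

There is one attempt and no reset: what is moved stays moved. The work goes in short steps, Python scripts to look and compute and a shell command to move; the robot and the scene stay as the last step left them, time stands still between calls to the robot, and variables do not carry over. Pictures are saved under pics/ and viewed, and the job is handed in when it is done.

```bash
ls; mkdir -p pics
python3 - <<'E'
from plant import *
import cv2
print(state())
for n in ["scene","side","wrist"]:
    i=camera_info(n); print(n,i)
    cv2.imwrite(f"pics/{n}0.png",grab_frame(n))
E
```

```text
pics
{'time': 0.0, 'joint_pos': array([-1.32600337e+00,  5.33011110e-02,  1.61429512e+00, -2.15460155e-05,
        1.47601314e+00, -1.19016905e-01]), 'joint_vel': array([-9.00081701e-05, -1.34446939e-03,  5.34519873e-04, -1.30550755e-03,
        9.43306513e-05,  8.90849185e-05]), 'joint_efforts': array([-1.41166747e-03, -3.93681335e+01, -3.70180249e+01, -1.71254096e-04,
        7.00518911e-03,  1.10445157e-05]), 'tool_pos': array([ 0.22223004, -0.58348513,  0.23009692]), 'tool_rot': array([-6.58754513e-04,  8.23358320e-01, -5.67520977e-01, -7.63511647e-04]), 'contact_force': array([ 0.48475184, -0.32922134,  0.5867459 ]), 'ft_torque': array([ 0.02034795, -0.03569183,  0.00376175]), 'gripper_width': 1.006411502455498}
scene {'vertical_fov': 46.344607795167576, 'cx': 324.76532115635416, 'cy': 197.93250301119608, 'origin': array([ 1.50311233, -0.58131865,  0.88383552]), 'rotation': array([-0.38118465,  0.77804925,  0.45043615, -0.21551081])}
side {'vertical_fov': 54.23638545694885, 'cx': 322.6699548331751, 'cy': 194.8774110094398, 'origin': array([0.38097647, 0.88827018, 0.59812246]), 'rotation': array([ 0.06498806, -0.1274865 ,  0.8494127 , -0.50795848])}
wrist {'vertical_fov': 58.260359126183594, 'cx': 321.93123056645726, 'cy': 200.53641971981344, 'origin': array([ 0.29853087, -0.55389614,  0.3720889 ]), 'rotation': array([ 0.13258727,  0.81250153, -0.56009406, -0.09250145])}
```

View pics/scene0.png

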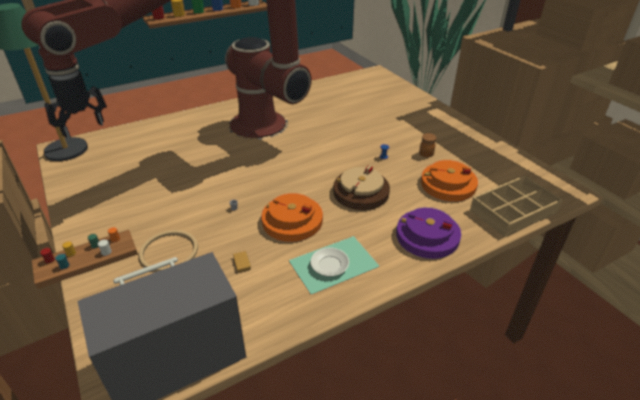

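View pics/side0.png

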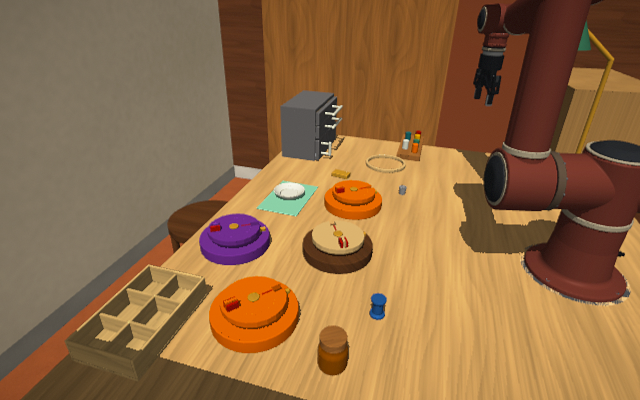

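View pics/wrist0.png

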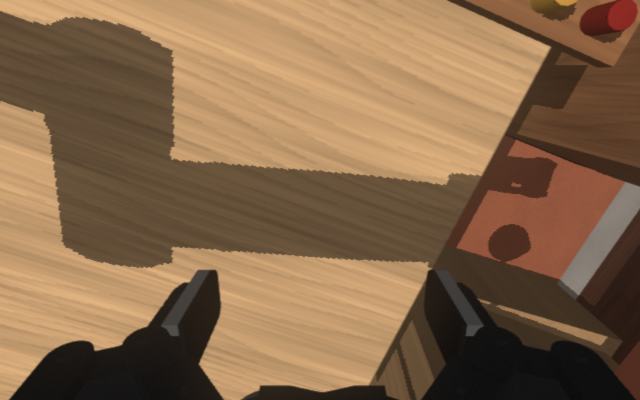

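The walnut and birch stand is at about (362,187) in the scene view and (338,243) in the side view. The orange and purple ones are decoys. I'll enlarge both views.

Run:
```python
import cv2
a=cv2.imread("pics/scene0.png")[150:220,320:405]; b=cv2.imread("pics/side0.png")[205:275,295:380]
cv2.imwrite("pics/crops0.png",cv2.resize(cv2.vconcat([a,b]),None,fx=4.2,fy=4.2,interpolation=cv2.INTER_CUBIC))
a=cv2.resize(a,None,fx=7,fy=7,interpolation=cv2.INTER_CUBIC);b=cv2.resize(b,None,fx=7,fy=7,interpolation=cv2.INTER_CUBIC)
cv2.imwrite("pics/ca.png",a);cv2.imwrite("pics/cb.png",b)
```

```text
(no output)
```

View pics/ca.png

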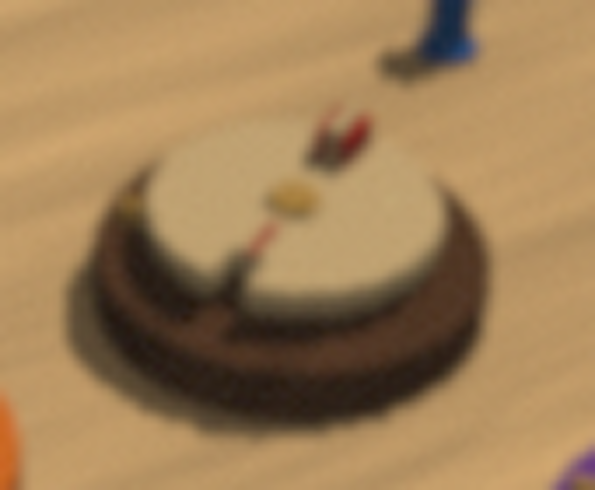

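View pics/cb.png

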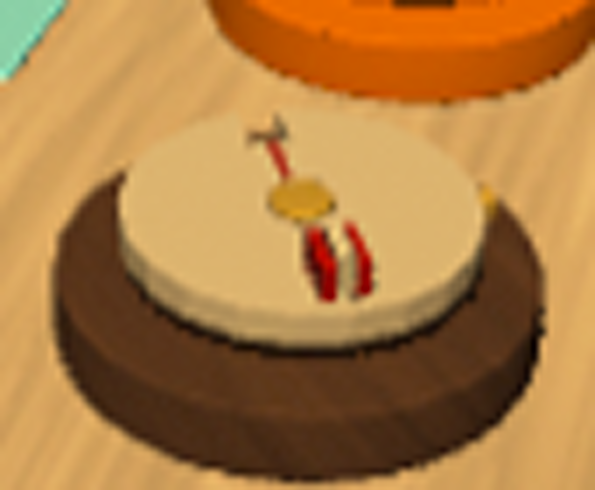

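Scene crop: cap (293,198), pin tip (130,205), notch (238,268), tab about (342,138). Side crop: cap (301,200), pin (489,200), notch (267,131), tab about (338,262). I'll put these through the calibration.

```bash
cat > h.py <<'E'
from plant import *
import numpy as np, cv2
from scipy.spatial.transform import Rotation as R
def rot(q): return R.from_quat([q[1],q[2],q[3],q[0]])
def K(i): 
    f=200/np.tan(np.radians(i["vertical_fov"]/2)); return f
def px2w(i,u,v,z):
    d=rot(i["rotation"]).apply([(u-i["cx"])/K(i),(v-i["cy"])/K(i),1]); o=np.array(i["origin"])
    return o+d*(z-o[2])/d[2]
def w2px(i,p):
    c=rot(i["rotation"]).inv().apply(np.array(p)-i["origin"]); return c[...,:2]/c[...,2:]*K(i)+[i["cx"],i["cy"]]
E
python3 - <<'E'
from h import *
P={"scene":((320,150),dict(cap=(293,197,.058),pin=(130,203,.037),notch=(238,255,.054),tab=(342,132,.071))),
"side":((295,205),dict(cap=(301,198,.058),pin=(489,195,.038),notch=(267,131,.054),tab=(345,240,.071)))}
for n,(o,d) in P.items():
    i=camera_info(n); c=None
    for k,(u,v,z) in d.items():
        p=px2w(i,o[0]+u/7,o[1]+v/7,z)
        if c is None:c=p
        e=p-c; print(n,k,p.round(4),np.hypot(e[0],e[1]).round(4),np.degrees(np.arctan2(e[1],e[0])).round(1))
E
```

```text
scene cap [0.565 0.1   0.058] 0.0 0.0
scene pin [0.5095 0.0518 0.037 ] 0.0736 -139.1
scene notch [0.5843 0.0594 0.054 ] 0.0449 -64.6
scene tab [0.5496 0.1351 0.071 ] 0.0384 113.7
side cap [0.5614 0.1058 0.058 ] 0.0 0.0
side pin [0.5029 0.0536 0.038 ] 0.0784 -138.2
side notch [0.5856 0.0613 0.054 ] 0.0507 -61.4
side tab [0.5367 0.1444 0.071 ] 0.0458 122.6
```

```bash
python3 -m inch '-.0255 -.0276 0 0 0 0 1;-.0255 -.0276 0 0 0 0 1;-.0255 -.0276 0 0 0 0 1;-.0255 -.0276 0 0 0 0 1;-.0255 -.0276 0 0 0 0 1;-.0255 -.0276 0 0 0 0 1;-.0255 -.0276 0 0 0 0 1;-.0255 -.0276 0 0 0 0 1;-.0255 -.0276 0 0 0 0 1;-.0255 -.0276 0 0 0 0 1'
python3 - <<'E'
from h import *
i=camera_info("wrist");s=state();T=rot(s["tool_rot"])
print(T.as_matrix().round(3), T.inv().apply(i["origin"]-s["tool_pos"]), T.inv().apply(rot(i["rotation"]).apply([0,0,1])))
E
```

```text
time: 0.98
tool_pos: [0.3899, -0.2457, 0.2311]
tool_rot: [-0.0, 0.823, -0.568, 0.0]
contact_force: [0.3, -0.2, 0.8]
gripper_width: 0.003
[[ 0.355 -0.935  0.   ]
 [-0.935 -0.355  0.   ]
 [ 0.    -0.    -1.   ]] [-0.00083272 -0.08186127 -0.14189381] [-6.00643863e-05  3.19272830e-01  9.47662839e-01]
```

```bash
python3 -m inch '-.0248 -.029 0 0 0 0 1;-.0248 -.029 0 0 0 0 1;-.0248 -.029 0 0 0 0 1;-.0248 -.029 0 0 0 0 1;-.0248 -.029 0 0 0 0 1;-.0248 -.029 0 0 0 0 1;-.0248 -.029 0 0 0 0 1;-.0248 -.029 0 0 0 0 1;-.0248 -.029 0 0 0 0 1' && python3 -m inch '0 0 .006 0 0 -.12 1;0 0 .006 0 0 -.12 1;0 0 .006 0 0 -.12 1;0 0 .006 0 0 -.12 1;0 0 .006 0 0 -.12 1;0 0 .006 0 0 -.12 1;0 0 .006 0 0 -.12 1;0 0 .006 0 0 -.12 1;0 0 .006 0 0 -.12 1;0 0 .006 0 0 -.12 1'
python3 - <<'E'
from h import *
i=camera_info("wrist"); im=grab_frame("wrist"); np.save("i1.npy",i); cv2.imwrite("pics/w1.png",im); print(i)
E
```

```text
time: 1.73
tool_pos: [0.5545, 0.0559, 0.231]
tool_rot: [0.0, 0.823, -0.567, -0.0]
contact_force: [0.2, -0.4, 0.6]
gripper_width: -0.002
time: 2.57
tool_pos: [0.5538, 0.0539, 0.1705]
tool_rot: [0.0, 1.0, -0.001, -0.0]
contact_force: [-0.7, 0.9, -0.3]
gripper_width: -0.001
{'vertical_fov': 58.260359126183594, 'cx': 321.93123056645726, 'cy': 200.53641971981344, 'origin': array([0.55363836, 0.13658955, 0.31248528]), 'rotation': array([ 1.61485378e-01,  9.86874523e-01, -5.71549617e-04, -9.06839219e-04])}
```

View pics/w1.png

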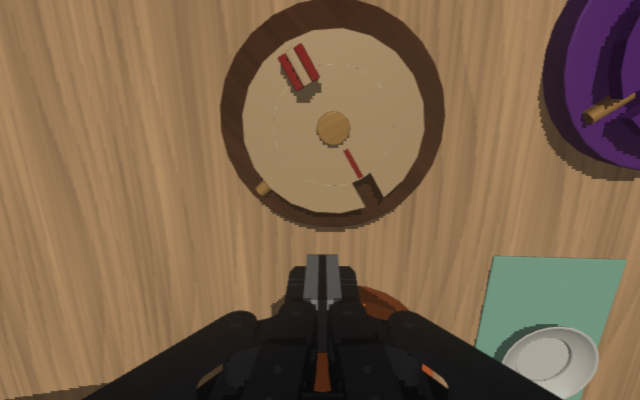

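The wrist view is clear: cap at (334,128), pin end at (264,187), notch between (353,160) and (370,200), tab at about (299,67), fingertip at (323,256).

Run:
```python
from h import *
i=np.load("i1.npy",allow_pickle=True).item()
im=cv2.imread("pics/w1.png")[10:230,215:450]; cv2.imwrite("pics/w1c.png",cv2.resize(im,None,fx=2.5,fy=2.5,interpolation=cv2.INTER_CUBIC))
c=px2w(i,334,128,.058);print(c)
for n,u,v,z in [("pin",264,187,.037),("notch",368,190,.052),("line",353.5,164,.054),("tab",299,67,.072)]:
    p=px2w(i,u,v,z);e=p-c;print(n,p.round(4),np.hypot(e[0],e[1]).round(4),np.degrees(np.arctan2(e[1],e[0])).round(1))
```

```text
[0.56163827 0.10461208 0.058     ]
pin [0.5067 0.0554 0.037 ] 0.0737 -138.1
notch [0.588  0.0574 0.052 ] 0.0541 -60.8
line [0.5763 0.078  0.054 ] 0.0304 -61.1
tab [0.5389 0.1443 0.072 ] 0.0457 119.9
```

View pics/w1c.png

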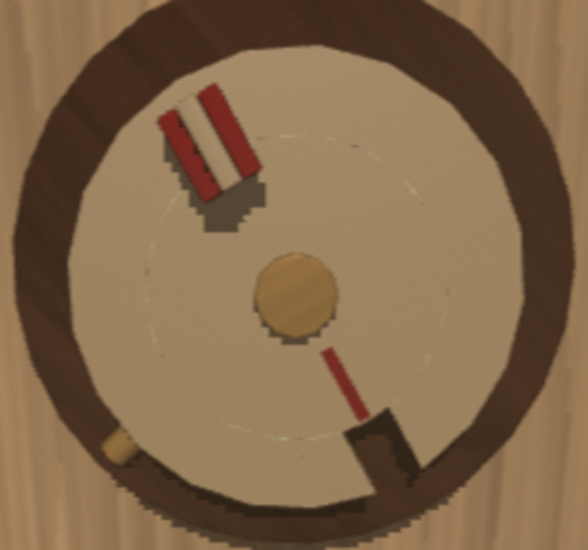

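```bash
python3 -m inch '-.0136 -.0253 0 0 0 0 1;-.0136 -.0253 0 0 0 0 1;-.0136 -.0253 0 0 0 0 1;0 0 .018 0 0 -.103 1;0 0 .018 0 0 -.103 1;0 0 .018 0 0 -.103 1;0 0 .018 0 0 -.103 1;0 0 .018 0 0 -.103 1;0 0 0 0 0 0 1'
python3 - <<'E'
from h import *
np.save("i2.npy",camera_info("wrist"));cv2.imwrite("pics/w2.png",grab_frame("wrist"));cv2.imwrite("pics/s2.png",cv2.resize(grab_frame("side")[180:290,280:400],None,fx=5,fy=5))
E
```

```text
time: 3.37
tool_pos: [0.5106, 0.1298, 0.0771]
tool_rot: [-0.001, 0.968, 0.251, -0.004]
contact_force: [-0.7, -0.0, -0.6]
gripper_width: 0.002
```

View pics/w2.png

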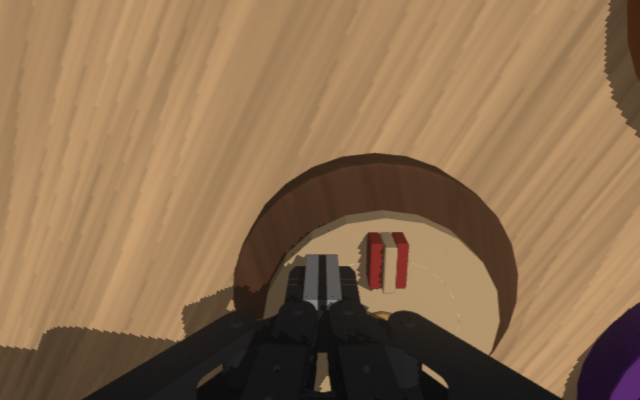

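View pics/s2.png

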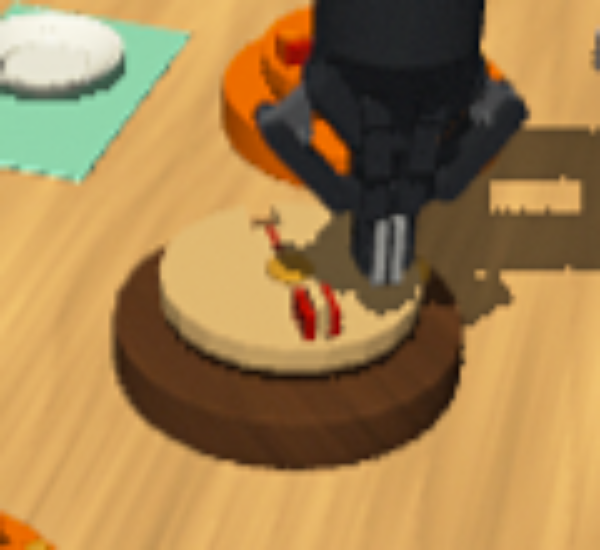

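```bash
python3 -m inch '0 0 .008 0 0 0 1;0 0 .0075 0 0 0 1;0 0 0 0 0 0 1;.004 0 0 0 0 0 1;.004 0 0 0 0 0 1;.004 0 0 0 0 0 1;.003 0 0 0 0 0 1;0 0 0 0 0 0 1'
```

```text
time: 4.13
tool_pos: [0.5275, 0.1377, 0.0661]
tool_rot: [-0.0, 0.968, 0.251, 0.0]
contact_force: [-0.6, 0.5, -0.2]
gripper_width: 0.002
```

```bash
python3 -m inch '0 0 .005 0 0 0 1;0 0 0 0 0 0 1;.0047 -.0012 0 0 0 .1 1;.0047 -.0012 0 0 0 .1 1;.0047 -.0012 0 0 0 .1 1;.0047 -.0012 0 0 0 .1 1;.0047 -.0012 0 0 0 .1 1;.0047 -.0012 0 0 0 .1 1;0 0 0 0 0 0 1'
python3 - <<'E'
from h import *
np.save("i3.npy",camera_info("wrist"));cv2.imwrite("pics/w3.png",grab_frame("wrist"));cv2.imwrite("pics/s3.png",cv2.resize(grab_frame("side")[180:290,280:400],None,fx=5,fy=5)); print(state()["tool_pos"])
E
```

```text
time: 4.88
tool_pos: [0.5526, 0.1512, 0.0609]
tool_rot: [0.0, 0.999, -0.047, 0.0]
contact_force: [0.1, -0.3, 2.5]
gripper_width: -0.001
[0.55236964 0.15125487 0.0609    ]
```

View pics/w3.png

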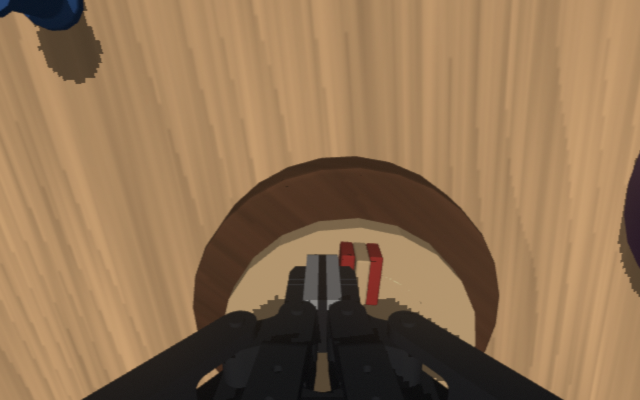

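View pics/s3.png

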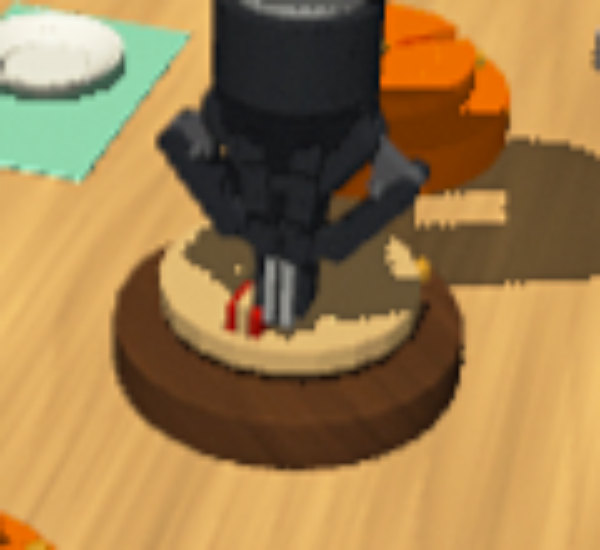

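```bash
python3 -m inch '.0047 -.0012 0 0 0 .1 1;.0047 -.0012 0 0 0 .1 1;.0047 -.0012 0 0 0 .1 1;.0047 -.0012 0 0 0 .1 1;.0047 -.0012 0 0 0 .1 1;.0047 -.0012 0 0 0 .1 1;0 0 0 0 0 0 1'
python3 - <<'E'
from h import *
np.save("i4.npy",camera_info("wrist"));cv2.imwrite("pics/w4.png",grab_frame("wrist"))
s=state();T=rot(s["tool_rot"]);print(T.inv().apply(np.array([.5618,.1045,.05])-s["tool_pos"]),np.degrees(np.arctan2(*T.apply([1,0,0])[1::-1])))
E
```

```text
time: 5.57
tool_pos: [0.5808, 0.1485, 0.0608]
tool_rot: [-0.0, 0.941, -0.339, 0.0]
contact_force: [-0.2, -0.9, 2.2]
gripper_width: -0.001
[0.01338247 0.04597085 0.01084407] -39.46000600361094
```

View pics/w4.png

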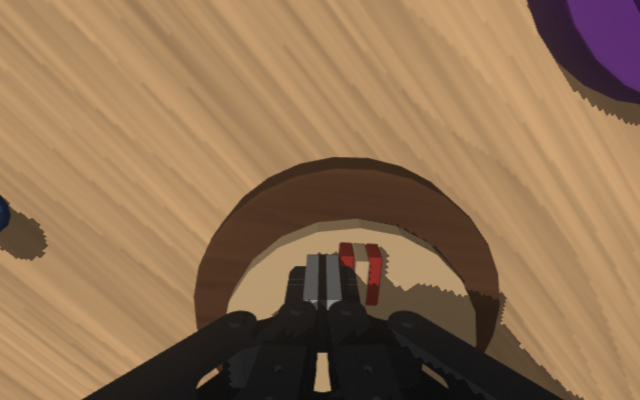

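```bash
python3 -m inch '.0028 -.0007 0 0 0 .06 1;.0028 -.0007 0 0 0 .06 1;0 0 0 0 0 0 1;-.008 0 0 0 0 0 1;-.004 0 -.03 0 0 0 1;0 0 -.035 0 0 0 1;0 .033 -.03 0 0 0 1;0 .033 -.01 0 0 0 1;0 .033 0 0 0 0 1;0 0 0 0 0 0 1'
python3 - <<'E'
from h import *
i=camera_info("wrist");np.save("i5.npy",i);im=grab_frame("wrist");cv2.imwrite("pics/w5.png",im)
print(w2px(i,[.5618,.1045,.058]))
im=im[0:240,200:460];cv2.imwrite("pics/w5c.png",cv2.resize(im,None,fx=2.4,fy=2.4,interpolation=cv2.INTER_CUBIC))
E
```

```text
time: 6.45
tool_pos: [0.5034, 0.0863, 0.1633]
tool_rot: [0.001, 0.919, -0.394, -0.001]
contact_force: [0.2, 0.3, -0.7]
gripper_width: -0.001
[363.30039592 121.93289577]
```

View pics/w5c.png

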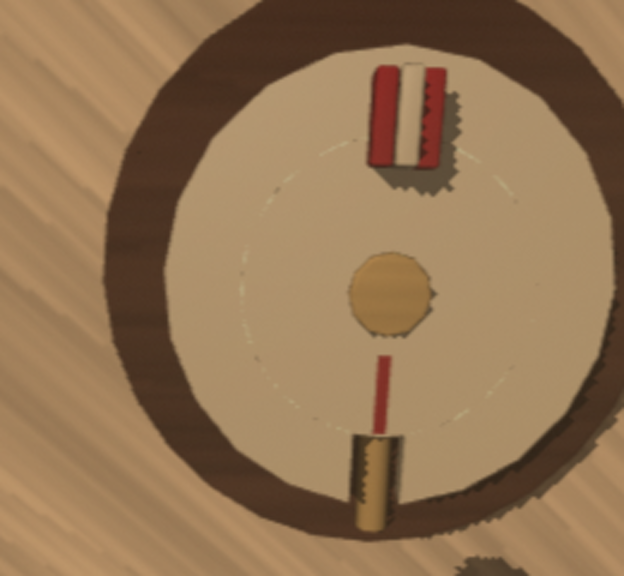

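The crop shows the red line from (384,356) to (379,432), the notch at about x 352–403 with the brass pin inside it (tip at 371,528), and the cap at (391,293). I'll work out the remaining angle.

Run:
```python
from h import *
i=np.load("i5.npy",allow_pickle=True).item()
f=lambda u,v,z:px2w(i,200+u/2.4,v/2.4,z)
c=f(391,293,.058);print(c)
for n,u,v,z in [("pin tip",371,525,.038),("pin inner",376.5,440,.040),("line in",384.5,357,.054),("line out",379,432,.054),("notch top",377.5,437,.054),("tab",410,116,.073)]:
    p=f(u,v,z);e=p-c;print(n,p.round(4),np.hypot(e[0],e[1]).round(4),np.degrees(np.arctan2(e[1],e[0])).round(1))
p,q=f(384.5,357,.054),f(379,432,.054);d=q-p;print("line dir",np.degrees(np.arctan2(d[1],d[0])))
p,q=f(376.5,440,.04),f(371,525,.04);d=q-p;print("pin dir",np.degrees(np.arctan2(d[1],d[0])))
s=state();T=rot(s["tool_rot"]);print(s["tool_pos"],"centre in tool",T.inv().apply(c-s["tool_pos"]),np.degrees(np.arctan2(*T.apply([1,0,0])[1::-1])))
```

```text
[0.56155114 0.10461657 0.058     ]
pin tip [0.5037 0.0519 0.038 ] 0.0782 -137.7
pin inner [0.526  0.0721 0.04  ] 0.0482 -137.6
line in [0.5473 0.0922 0.054 ] 0.0189 -138.8
line out [0.5302 0.0771 0.054 ] 0.0417 -138.7
notch top [0.5288 0.0763 0.054 ] 0.0433 -139.2
tab [0.5951 0.1345 0.073 ] 0.045 41.7
line dir -138.6657275938845
pin dir -138.23145791497993
[0.50483379 0.08741833 0.16319197] centre in tool [ 0.02664182 -0.05300827  0.10515857] -46.46001986635583
```

Notch and pin agree to about 1°, so I'll press on the cap, on the axis.

```bash
python3 -m inch '.0089 -.0177 0 0 0 0 1;.0089 -.0177 0 0 0 0 1;.0089 -.0177 0 0 0 0 1;0 0 .03 0 0 0 1;0 0 .03 0 0 0 1;0 0 .03 0 0 0 1;0 0 .008 0 0 0 1;0 0 0 0 0 0 1' && python3 -m inch '0 0 .003 0 0 0 1;0 0 .003 0 0 0 1;0 0 .002 0 0 0 1;0 0 0 0 0 0 1'
```

```text
time: 7.17
tool_pos: [0.5612, 0.1058, 0.0618]
tool_rot: [0.002, 0.919, -0.394, -0.003]
contact_force: [0.4, 0.2, 0.3]
gripper_width: 0.002
time: 7.5
tool_pos: [0.565, 0.1054, 0.0591]
tool_rot: [-0.001, 0.919, -0.395, 0.001]
contact_force: [0.1, 0.1, -0.3]
gripper_width: 0.003
```

```bash
python3 -m inch '0 0 .002 0 0 0 1;0 0 .002 0 0 0 1;0 0 .002 0 0 0 1;0 0 0 0 0 0 1' && python3 -m inch '0 0 .002 0 0 0 1;0 0 .002 0 0 0 1;0 0 .002 0 0 0 1;0 0 0 0 0 0 1'
```

```text
time: 7.83
tool_pos: [0.565, 0.1053, 0.0531]
tool_rot: [-0.001, 0.919, -0.395, 0.001]
contact_force: [0.0, 0.9, 3.7]
gripper_width: 0.003
time: 8.17
tool_pos: [0.565, 0.1054, 0.047]
tool_rot: [-0.001, 0.919, -0.395, 0.001]
contact_force: [0.2, -0.1, 2.5]
gripper_width: 0.001
```

```bash
python3 -m inch '0 0 .001 0 0 0 1;0 0 .001 0 0 0 1;0 0 .001 0 0 0 1;0 0 0 0 0 0 1;0 0 0 0 0 0 1' && python3 -m inch '0 0 .001 0 0 0 1;0 0 0 0 0 0 1;0 0 0 0 0 0 1;0 0 0 0 0 0 1'
```

```text
time: 8.58
tool_pos: [0.5652, 0.1054, 0.0459]
tool_rot: [-0.0, 0.919, -0.395, 0.001]
contact_force: [-6.6, -0.3, 13.9]
gripper_width: -0.001
time: 8.92
tool_pos: [0.5652, 0.1053, 0.0458]
tool_rot: [-0.0, 0.919, -0.395, 0.0]
contact_force: [-7.9, -1.1, 19.6]
gripper_width: -0.004
```

The disc is on its hard stop: the fingertip stopped at z 0.0458 and the force rose to 20 N, and the cap top when home should be at 0.046. I'll lift away and check.

```bash
python3 -m inch '0 0 -.004 0 0 0 1;0 0 -.03 0 0 0 1;0 0 -.035 0 0 0 1;0 .02 -.03 0 0 0 1;-.009 .02 -.02 0 0 0 1;-.009 .015 0 0 0 0 1;0 0 0 0 0 0 1;0 0 0 0 0 0 1'
python3 - <<'E'
from h import *
i=camera_info("wrist");np.save("i6.npy",i);im=grab_frame("wrist")
sd=grab_frame("side")[205:275,295:380];cv2.imwrite("pics/s6.png",cv2.resize(sd,None,fx=7,fy=7,interpolation=cv2.INTER_CUBIC))
im=im[0:240,200:460];cv2.imwrite("pics/w6c.png",cv2.resize(im,None,fx=2.4,fy=2.4,interpolation=cv2.INTER_CUBIC))
E
```

```text
time: 9.58
tool_pos: [0.5114, 0.0804, 0.1605]
tool_rot: [-0.0, 0.919, -0.395, 0.0]
contact_force: [0.1, -0.1, 0.2]
gripper_width: 0.003
```

View pics/w6c.png

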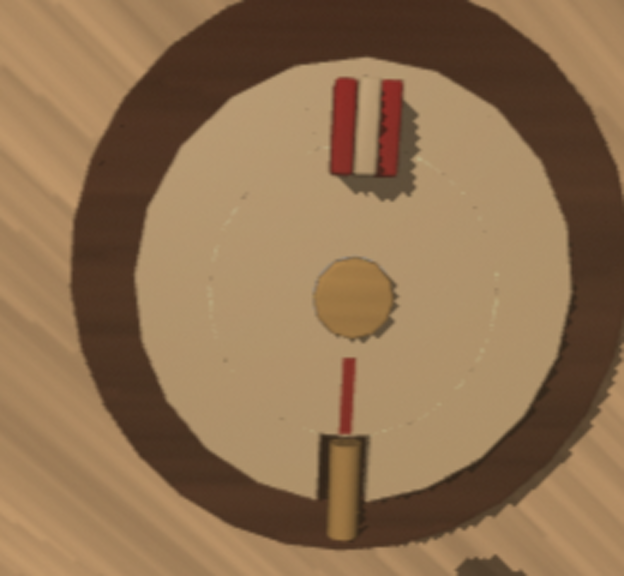

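View pics/s6.png

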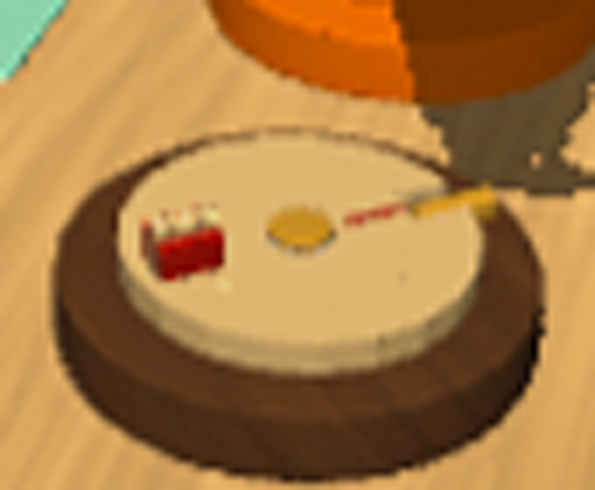

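The wrist view shows the pin (343,490) inside the notch. In the side view the cap has dropped from row 198 to 229 of the crop, with no gap under the disc. I'll check that drop against the calibration.

Run:
```python
from h import *
i=camera_info("side")
for z in (.058,.0475,.046): print(z,((w2px(i,[.5616,.1046,z])-[295,205])*7).round(1))
print(state()["contact_force"])
job_done()
```

```text
0.058 [301.3 196. ]
0.0475 [300.2 220.7]
0.046 [300.  224.2]
[-0.52693224  0.28389253  0.27779976]
the job is handed in; nothing more can be done
```

The disc is locked: its notch is over the brass pin, it is fully down on the dark base, and the hand is clear. The job was handed in at about 9.7 s of the 51 s allowed, and no verdict comes back.

- **Turning:** With the gripper shut, I pushed the right red cheek so the disc turned about 77° clockwise. I then backed off and looked: notch and pin agreed to about 1°, against the 3° allowed.
- **Pressing:** I pressed on the brass cap until the fingertip stopped at z = 45.8 mm, where the cap top should be 46 mm when fully home. The force rose to about 20 N there, so it was on its hard stop.
- **Last checks:** The wrist picture shows the pin inside the notch. In the side picture the cap dropped 31 enlarged-crop pixels, against 28 predicted for the full 12 mm. The wrist force reads about zero with the hand 11 cm above the disc.
- **Not checked or off:** I did not re-measure the loose objects, but the fingers stayed over the stand whenever they were low. While pressing, the fingertip was 3–4 mm off the axis, with about 8 N sideways force. The disc does not appear to have turned.

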